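# Open the blue-light viewer and set its amber shield for a specimen

### The job

Get the blue-light viewer ready to look at the specimen: press the blue release paddle all the way down so that the amber shield springs free, raise the shield until it stands 70 degrees open from its closed position (the stiff hinge will hold it there), and stand the small sample vial from beside the viewer upright on the lit pane under it. Leave the shield at 70 degrees, and do not shift or knock over the reagent bottle, the flask or the marker.

Things in the scene. Friction and masses are not known exactly. Their poses are not given: they have to be found in the camera images.
- viewer: blue-light viewer (transilluminator), a white plastic housing 260 mm deep (x) by 270 mm wide (y), fixed to the worktop. Origin: centre of its underside; its x points from its front (towards the robot) to its back, y to its left, z up. The front 60 mm (x -130 to -70) is a control deck 46 mm high; behind it the housing is 70 mm high and carries the lit pane and, hinged at the back, the amber shield
- pane (a point): centre of the top face of the pale blue lit glass pane, 71 mm above the worktop; the pane is 130 mm (viewer x) by 190 mm (viewer y), flat, and the shield covers it when closed. Axes as the viewer's
- shield (a joint): opening angle of the amber shield, rad: 0 closed (level), positive as its front edge rises, 1.22 is 70 degrees, 1.75 is the stop. The catch holds it at 0; once freed a spring pin lifts it to about 0.24, and the stiff friction hinge keeps it wherever it is left (about 4 N at the front edge to raise it)
- shield_hinge (a point): middle of the shield's hinge line, at viewer (125, 0, 74) mm; the line runs along the viewer's y, level with the shield's underside when closed. (A steel catch toe hangs 20 mm below the shield, 178 mm from this line, at viewer y = -85 mm)
- shield_tab (a point): middle of the front tip of the shield's lifting tab, 216 mm from the hinge line, at mid thickness. The tab is 72 mm wide (y), 16 mm long, 6 mm thick, in the middle of the shield's front edge; closed, its underside is 28 mm above the deck. The shield is a black frame 8 mm thick round an orange see-through panel, 262 mm wide, front edge 200 mm from the hinge line
- paddle (a joint): angle of the release paddle, rad: 0 at rest (sprung up), 0.2 fully down; it springs back when let go (about 5 N to press down)
- paddle_top (a point): middle of the top of the blue release paddle, a pad 34 mm (x) by 38 mm (y) on the deck at viewer (-103, -85, 64) mm; at rest it slopes, its front edge 7 mm higher than its rear; pressed fully it is level, its top 55 mm above the worktop, this point having gone down 8.6 mm. Turns about a line along viewer y at viewer x = -60 mm
- vial: small glass sample vial with a black screw cap and a bit of green leaf in it, 26 mm diameter, 64 mm high, 25 g, standing on the worktop within about 0.35 m to the left or the right of the viewer (other vials stand only far away at the right, by the storage box). Origin: centre of its underside, z up
- bottle: 50 ml reagent bottle with black cap, 46 mm diameter, 87 mm high, standing on the other side of the viewer; leave alone. Origin: centre of its underside
- flask: conical glass flask, 66 mm diameter, 94 mm high, behind on the left; leave alone. Origin: centre of its underside
- marker: green and white marker pen, 17 mm thick, 135 mm long, lying to the right of the viewer; leave alone. Origin: middle of its underside, its y along the pen

How it is judged:
By the outcome, as a careful person would: the job done as asked, in the order asked, and still so for the second after the job is handed in, with the robot touching nothing.
It also fails if it takes over 58 s, if anything falls off the work surface, if the arm or the gripper's body presses on something with over 40 N, if the wrist force passes 120 N, or if a joint passes its speed limit or range.

### The arm

A 6-joint arm with a two-finger parallel gripper is mounted at the origin on a cart in front of the work surface, level with it; the furniture and walls round the work are solid. World frame = base frame: x ahead of the robot, y to its left, z up, the work surface at z = 0. Lengths are in m, angles in rad, forces in N, time in s.
With the tool pointing down it reaches from about 0.375 to 0.975 m from the base axis. Payload 3.8 kg.
Tool frame: the origin (TCP) lies midway between the tips of the shut fingers; the grasp point (between the pads) lies 19 mm behind it; z points along the fingers, y is the line along which they close (so a half turn about z gives the same grasp; the last joint's range is limited). The gripper opens to 85 mm and grips with 20 to 120 N. Pads are 22 mm wide; open, the fingers measure 114 mm over their backs; the gripper's body (76 mm by 85 mm) begins 54 mm behind the grasp point. The pads swing forward as they close: fully open they stand 13 mm farther back than shut.
Start: joints at [-1.207, 0.264, 1.604, -0, 1.274, -0.037], TCP at [0.263, -0.622, 0.231] pointing down, gripper open.
Joint ranges: [-2.63, 2.63], [-0.94, 2.18], [0.31, 2.57], [-1.31, 4.45], [0, 2.66], [-2.55, 2.55]. Speed limits (rad/s): [2.57, 2.57, 3.14, 3.14, 3.14, 3.14].

### API

Orientations are given as a rotation vector (axis times angle).
In Python, from workcell import * gives the robot as it stands. The module is installed in compiled form; this text tells all that it offers.
- The arm moves only by the tool apply_moves, never from a script. Its arguments are lists of equal length, an entry for each row: "fingers": the opening, from 0 (shut) to 1 (fully open); "travel": the shift along the tool's x, y, z normalised to -1 to 1, where 1 is 0.05 m, a list of three; "rotation": the turn, a rotation vector about the tool's x, y, z normalised to -1 to 1, where 1 is 6 degrees, a list of three. In form: {"fingers": [fingers, ...], "travel": [[dx, dy, dz], ...], "rotation": [[ax, ay, az], ...]}. A call has 1 to 12 rows; each row shifts and turns the commanded pose from where the row before left it, along the tool's axes as they then stand; what a row does not reach is not made up. A row lasts 1/10 s, in which the tool goes at most 50 mm and 8.59 degrees, less where a joint would pass 70% of its speed; a pose out of reach is approached as far as the arm can. A call with a number of a shift or a turn outside -1 to 1 is refused whole. A call with a gripper value outside its range is refused whole. The fingers move at their own pace and stop on an object; "newtons" is the grip in N (left out, the last holds). Time passes only in rows, so rows that do not move let the fingers close. It gives the time, the measured TCP pose, the force, the opening and the grip force at its end, in the units of the state.
- read_state(): the state, without advancing time (a new reading comes with each control period).
- read_camera(name): name is "side" or "top"; returns a dict with "image" (400x640x3 uint8, red, green, blue), "fx", "fy", "cx", "cy" (pixels), "k1" (the pictures are not rectified: a ray, as slopes to the right and down, at radius r is drawn at 1 + k1 r^2 times it, then the intrinsics apply), "extrinsics" (4x4, takes a point from world to camera coordinates). Camera axes: x right, y down, z forward; pixel columns grow to the right and rows downward; lengths in m; the calibration is good to about 2 mm. A picture is of the moment at which its call begins. There is no depth.
- finish_job(): hands the job in; it is judged then, once.
Trained networks look in the newest picture that a camera, given by its name, has taken for a name from the list of things; names that differ only in an ending like _2 or _b are one class to them, and where a whole thing is asked for, a point or a joint stands for the part that bears it (a point fixed in the world has none). Each returns a list of dicts, best first, with "p" (0 to 1); they miss things now and then, are a little off and sometimes report something else, mostly with a low value. They report only what shows in the picture. A call takes as long as a camera call.
- regions_of(camera, name): "mask" (400x640 bool, what is visible of it) and "bbox" ([left, top, width, height] in pixels, round what is visible of it).
- tip_of(camera, name): "location" ([column, row] in pixels: a listed point, or the origin of a listed thing).
The state is a dict: "time": time; "q": joint angles; "joint_vel": joint speeds; "joint_torque": joint torques, N m; "tool_pos": TCP position; "tcp_rot": TCP orientation; "wrist_force": force on the tool from outside, world axes, zero at the start; "torque": the same for the moment, N m; "width": opening from 0.0 (shut) to 1.0 (fully open); "grip_force": force on a finger pad.
Only numpy, scipy, OpenCV 4.12 (cv2) and the standard library are available. Lean on these libraries where they do the work, as an engineer would, in place of code of your own. Each camera call takes 0.05 s, during which the arm holds its last target. There are 200 camera calls.

## Working session

There is one attempt and no reset: what is moved stays moved. The work goes in short steps, Python scripts to look and compute and a tool call to move; the robot and the scene stay as the last step left them, time stands still between calls to the robot, and variables do not carry over. Pictures are saved under pics/ and viewed, at most 12 in all, crops included, and the job is handed in when it is done.

Besides the shell and the picture viewer there is one more tool, called after "Call:" as name(argument=value, ...) on one line, values as JSON. apply_moves: Moves the arm, as the interface text tells. Scaled input: -1 to 1 covers 0.05 m each way for a shift and 6 degrees each way for a turn. Its arguments: {"type":"object","properties":{"fingers":{"type":"array","items":{"type":"number"}},"travel":{"type":"array","items":{"type":"array","items":{"type":"number"}}},"rotation":{"type":"array","items":{"type":"array","items":{"type":"number"}}},"newtons":{"type":"number"}},"required":["fingers","travel","rotation"]}

```bash
mkdir -p pics; cat > h.py <<'E'
from workcell import *
import numpy as np, cv2
from scipy.spatial.transform import Rotation as R
def ray(c,px):
    u=np.array([(px[0]-c["cx"])/c["fx"],(px[1]-c["cy"])/c["fy"]]);s=u.copy()
    for _ in range(20): s=u/(1+c["k1"]*(s@s))
    E=np.array(c["extrinsics"]);d=E[:3,:3].T@np.array([s[0],s[1],1]);o=-E[:3,:3].T@E[:3,3]
    return o,d/np.linalg.norm(d)
def atz(c,px,z):
    o,d=ray(c,px);return o+d*(z-o[2])/d[2]
def proj(c,p):
    E=np.array(c["extrinsics"]);q=E[:3,:3]@np.array(p)+E[:3,3];s=q[:2]/q[2];s=s*(1+c["k1"]*(s@s))
    return np.array([s[0]*c["fx"]+c["cx"],s[1]*c["fy"]+c["cy"]])
def tri(c1,p1,c2,p2):
    o1,d1=ray(c1,p1);o2,d2=ray(c2,p2)
    t=np.linalg.lstsq(np.c_[d1,-d2],o2-o1,rcond=None)[0]
    a=o1+t[0]*d1;b=o2+t[1]*d2;return (a+b)/2,np.linalg.norm(a-b)
def save(c,n): cv2.imwrite("pics/"+n,c["image"][:,:,::-1])
E
python3 - <<'E'
from h import *
C={n:read_camera(n) for n in("side","top")}
for n in C: save(C[n],n+"0.png");print(n,-np.array(C[n]["extrinsics"])[:3,:3].T@np.array(C[n]["extrinsics"])[:3,3],C[n]["fx"])
for t in["pane","shield_hinge","shield_tab","paddle_top","vial","bottle","flask","marker","viewer"]:
    P={}
    for n in C:
        r=tip_of(n,t);P[n]=r
        print(t,n,[(np.round(x["location"],1).tolist(),round(x["p"],2)) for x in r[:3]])
    if P["side"] and P["top"]: print("  ",tri(C["side"],P["side"][0]["location"],C["top"],P["top"][0]["location"]))
print(read_state())
E
```

```text
side [0.53268601 0.84559815 0.50140941] 373.7941913865968
top [ 0.4420494  -0.00927946  1.33602454] 477.59059683124383
pane side [([304.4, 192.9], 0.97)]
pane top [([331.2, 191.0], 0.74)]
   (array([ 0.64610199, -0.03569866,  0.07525898]), np.float64(4.871102636506509e-06))
shield_hinge side [([265.2, 189.8], 0.65)]
shield_hinge top [([337.8, 152.2], 0.96)]
   (array([ 0.75415694, -0.05529571,  0.07150406]), np.float64(0.0016246415269263108))
shield_tab side [([347.0, 196.8], 0.63)]
shield_tab top [([324.7, 232.3], 0.87), ([355.9, 240.4], 0.22)]
   (array([ 0.53479438, -0.01683429,  0.07689297]), np.float64(0.001795939569819529))
paddle_top side [([357.8, 186.7], 0.47), ([358.2, 180.6], 0.18)]
paddle_top top [([359.6, 241.7], 0.64)]
   (array([ 0.50756869, -0.10928293,  0.06400938]), np.float64(0.005698783942186275))
vial side [([394.5, 316.2], 0.69)]
vial top [([206.7, 268.6], 0.68)]
   (array([ 0.44099158,  0.31545611, -0.00232126]), np.float64(0.002917217607560361))
bottle side [([358.4, 178.9], 0.89)]
bottle top [([434.6, 243.3], 0.6)]
   (array([ 0.50185966, -0.32705275, -0.0064
[... 514 characters left out ...]
at64(0.0101232119690253))
{'time': 1.0, 'q': array([-1.20693227e+00,  2.63858952e-01,  1.60400660e+00, -5.70029558e-06,
        1.27372850e+00, -3.69101669e-02]), 'joint_vel': array([-0.0004509 ,  0.00014541,  0.0001748 , -0.00094294, -0.00014574,
        0.00019944]), 'joint_torque': array([ 2.47765920e-04, -5.15081191e+01, -3.67734611e+01, -2.41382959e-04,
        6.29471324e-04,  5.39525033e-06]), 'tool_pos': array([ 0.26332257, -0.62150005,  0.23130384]), 'tcp_rot': array([-3.07872711e+00, -6.25332440e-01,  8.80697576e-06]), 'wrist_force': array([0.86023143, 0.60397846, 0.30956367]), 'torque': array([-0.00567649,  0.0556647 , -0.01195294]), 'grip_force': 0.0, 'width': 0.9996196148862745}
```

View pics/top0.png

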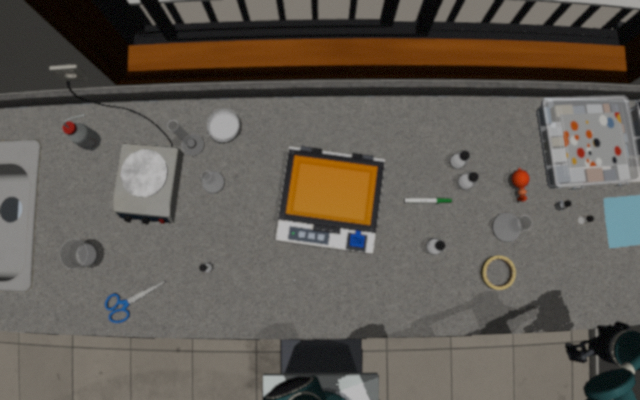

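View pics/side0.png

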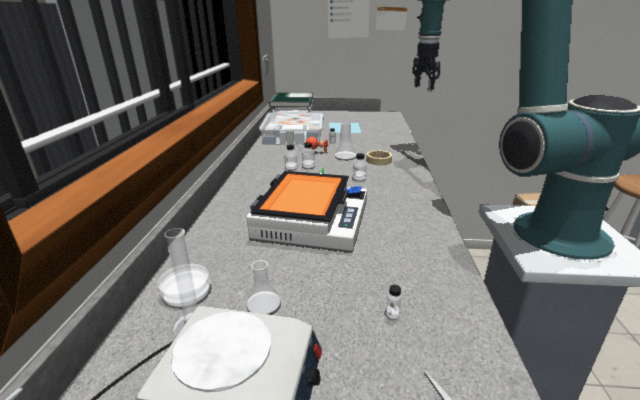

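The top view shows the viewer slightly yawed: deck front corners near (276,241) and (372,252), paddle at (357,241), vial on the left at (206,267). The bottle is at (436,246), the marker at (428,200) and the flask at (213,181). The side view agrees, with the vial at (394,302) and the shield closed. Next I fit the viewer pose.

```bash
python3 - <<'E'
from h import *
from scipy.optimize import least_squares
C={n:read_camera(n) for n in("side","top")}
obs=[]
M={"shield_hinge":(.125,0,.074),"shield_tab":(-.091,0,.078),"paddle_top":(-.103,-.085,.064)}
for t in M:
    for n in C:
        r=tip_of(n,t)
        if r: obs.append((n,M[t],r[0]["location"],t))
obs+=[("top",(-.13,.135,.046),(276,241.5),"cl"),("top",(-.13,-.135,.046),(372.5,252),"cr")]
im=C["top"]["image"].astype(int);b=(im[:,:,2]>im[:,:,0]+60)&(im[:,:,2]>im[:,:,1]+40)
b[:,:340]=0;b[:,375:]=0;b[:225]=0;b[258:]=0
ys,xs=np.nonzero(b);print("blue",xs.mean(),ys.mean(),xs.min(),xs.max(),ys.min(),ys.max())
def w(p,m):
    c,s=np.cos(p[2]),np.sin(p[2]);return np.array([p[0]+c*m[0]-s*m[1],p[1]+s*m[0]+c*m[1],m[2]])
f=lambda p:np.concatenate([proj(C[n],w(p,m))-np.array(l) for n,m,l,t in obs])
s=least_squares(f,[.63,-.03,-.17],loss="soft_l1");p=s.x
print(p,np.degrees(p[2]))
for o,r in zip(obs,f(p).reshape(-1,2)):print(o[0],o[3],r.round(1))
for k,m in {"paddle":(-.103,-.085,.064),"press":(-.112,-.085,.055),"tab0":(-.091,0,.077)}.items():print(k,w(p,m))
for n in C:
    r=regions_of(n,"vial");print(n,[(x["bbox"],round(x["p"],2)) for x in r[:2]])
    for q in tip_of(n,"vial")[:1]:print(atz(C[n],q["location"],0))
    for q in tip_of(n,"pane")[:1]:print("pane",atz(C[n],q["location"],.071))
E
```

```text
blue 356.91326530612247 239.51530612244898 350 364 230 247
[ 0.62516621 -0.03297777 -0.14322663] -8.206281478153143
side shield_hinge [-1.3 -1.2]
top shield_hinge [-1.7  2. ]
side shield_tab [-1.  -2.9]
top shield_tab [2.1 0.4]
side paddle_top [-4.3 -1.1]
top paddle_top [-1.5  1.4]
top cl [-1.6 -0.4]
top cr [1.2 2.2]
paddle [ 0.51108819 -0.10240546  0.064     ]
press [ 0.50218034 -0.10112082  0.055     ]
tab0 [ 0.535098   -0.01998866  0.077     ]
side [([385.5, 283.7, 16.2, 35.5], 0.82)]
[0.44699766 0.31931246 0.        ]
pane [ 0.63887984 -0.04383954  0.071     ]
top [([197.6, 264.0, 13.8, 7.0], 0.6), ([278.1, 150.5, 105.2, 81.0], 0.26)]
[0.44270824 0.30668409 0.        ]
pane [ 0.64601723 -0.03228849  0.071     ]
```

Call:
apply_moves(fingers=[0,0,0,0,0,0], travel=[[0,0,-1],[0,0,0],[0,0,0],[0,0,0],[0,0,0],[0,0,0]], rotation=[[0,0,0],[0,0,1],[0,0,1],[0,0,1],[0,0,1],[0,0,0]], newtons=40)

```text
time: 2.3
tool_pos: [0.2634, -0.6215, 0.2813]
tcp_rot: [3.141, -0.029, -0.0]
wrist_force: [0.2, 0.2, -0.3]
width: 0.005
grip_force: 0.0
```

```bash
python3 - <<'E'
from h import *
c=read_camera("top");im=c["image"];hsv=cv2.cvtColor(im,cv2.COLOR_RGB2HSV)
roi=np.zeros(im.shape[:2],bool);roi[140:262,265:395]=1
o=((hsv[:,:,0]>8)&(hsv[:,:,0]<28)&(hsv[:,:,1]>150)&(hsv[:,:,2]>100)&roi).astype(np.uint8)
k=max(cv2.findContours(o,0,1)[0],key=cv2.contourArea)
b=cv2.boxPoints(cv2.minAreaRect(k));
def an(b,z):
    P=np.array([atz(c,q,z)[:2] for q in b]);print(P.round(4).tolist(),"ctr",P.mean(0).round(4))
    for i in range(4):
        d=P[(i+1)%4]-P[i];print(np.linalg.norm(d).round(4),np.degrees(np.arctan2(d[1],d[0])).round(1))
an(b,.08)
w=((im.min(2)>125)&roi).astype(np.uint8);w[:225]=0
k=max(cv2.findContours(w,0,1)[0],key=cv2.contourArea)
b=cv2.boxPoints(cv2.minAreaRect(k));print(b);an(b,.046)
cv2.imwrite("pics/z.png",cv2.resize(im[140:262,260:400,::-1],None,fx=5,fy=4.9,interpolation=cv2.INTER_CUBIC))
print(read_state()["q"])
E
```

```text
[[0.5864, 0.0881], [0.7474, 0.0659], [0.7121, -0.1631], [0.5525, -0.1366]] ctr [ 0.6496 -0.0364]
0.1625 -7.9
0.2317 -98.8
0.1618 170.6
0.2273 81.4
[[274.7945  241.54794]
 [277.141   221.01611]
 [354.24817 229.82837]
 [351.90167 250.3602 ]]
[[0.5144, 0.1181], [0.5701, 0.1117], [0.5437, -0.0971], [0.4884, -0.0896]] ctr [0.5291 0.0108]
0.056 -6.5
0.2105 -97.2
0.0558 172.3
0.2094 82.9
[-1.20689680e+00  2.39072177e-01  1.54330748e+00  1.50569519e-05
  1.35927538e+00  3.79800586e-01]
```

View pics/z.png

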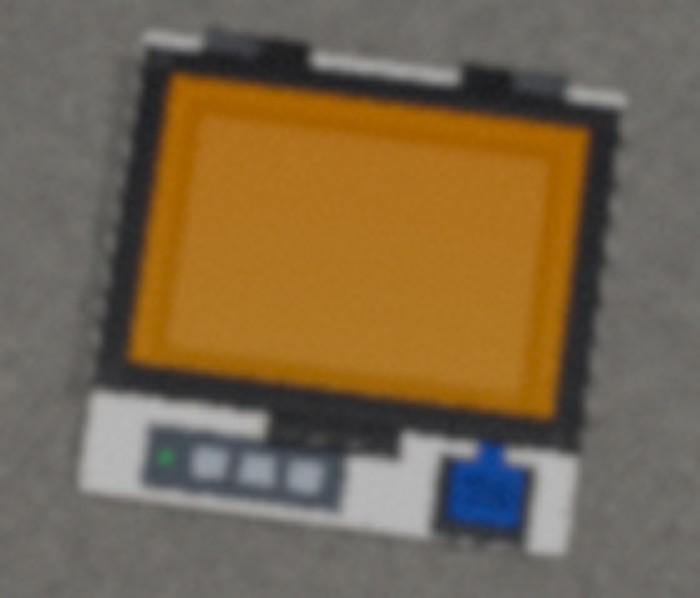

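The crop shows the deck corners at about (276,240) and (373,253), and the paddle centre near (357,239), which fits a viewer yaw of about -8.2°.

Call:
apply_moves(fingers=[0,0,0,0,0,0,0,0,0,0,0,0], travel=[[0,0,0],[0.3,-1,0],[0.3,-1,0],[0.3,-1,0],[0.3,-1,0],[0.3,-1,0],[0.3,-1,0],[0.3,-1,0],[0.3,-1,0],[0.3,-1,0],[0.3,-1,0],[0.24,-1,0]], rotation=[[0,0,1],[0,0,0.2],[0,0,0],[0,0,0],[0,0,0],[0,0,0],[0,0,0],[0,0,0],[0,0,0],[0,0,0],[0,0,0],[0,0,0]])

```text
time: 3.55
tool_pos: [0.4924, -0.1193, 0.2817]
tcp_rot: [3.133, -0.222, 0.002]
wrist_force: [-0.2, -0.9, -0.8]
width: -0.002
grip_force: 0.0
```

Call:
apply_moves(fingers=[0,0,0,0,0,0], travel=[[0,0,0],[0,0,0],[0,0,0],[0,0,0],[0,0,0],[0,0,0]], rotation=[[0,1,0],[0,1,0],[0,1,0],[0,1,0],[0,1,0],[0,0,0]])

```text
time: 4.15
tool_pos: [0.4882, -0.1202, 0.2781]
tcp_rot: [2.993, -0.214, 0.797]
wrist_force: [-0.6, 0.1, 0.2]
width: 0.002
grip_force: 0.0
```

```bash
cat >> h.py <<'E'
VP=np.array([.6252,-.033,np.radians(-8.2)])
def v2w(m):
    c,s=np.cos(VP[2]),np.sin(VP[2]);return np.array([VP[0]+c*m[0]-s*m[1],VP[1]+s*m[0]+c*m[1],m[2]])
def w2v(p):
    c,s=np.cos(VP[2]),np.sin(VP[2]);d=np.array(p)[:2]-VP[:2];return np.array([c*d[0]+s*d[1],-s*d[0]+c*d[1],p[2]])
def go(target,st=None):
    st=st or read_state();r=R.from_rotvec(st["tcp_rot"]);return r.inv().apply(np.array(target)-st["tool_pos"])/.05
E
python3 - <<'E'
from h import *
s=read_state();print(s["tool_pos"],s["q"],s["wrist_force"],R.from_rotvec(s["tcp_rot"]).as_matrix().round(3))
print(w2v(s["tool_pos"]),go(v2w((-.110,-.085,.08))))
E
```

```text
[ 0.48823901 -0.1201876   0.27811294] [-0.36805559 -0.44348659  2.25158458  0.15114832  0.8299123   1.27174462] [-0.55797292  0.11101871  0.18710133] [[ 0.859 -0.142  0.492]
 [-0.123 -0.99  -0.071]
 [ 0.497  0.    -0.868]]
[-0.12312525 -0.10583082  0.27811294] [-1.74168324 -0.41687804  3.56857466]
```

```bash
python3 - <<'E'
from h import *
print(go(v2w((-.101,-.085,.085))))
r=R.from_rotvec(read_state()["tcp_rot"]);print(r.inv().apply([0,0,-.01])/.05)
E
```

```text
[-1.53578855 -0.41674981  3.57128774]
[-9.94237174e-02 -2.18485959e-05  1.73536520e-01]
```

Call:
apply_moves(fingers=[0,0,0,0,0,0,0], travel=[[-0.4,-0.1,0.9],[-0.4,-0.1,0.9],[-0.4,-0.1,0.9],[-0.34,-0.12,0.87],[0,0,0],[0,0,0],[0,0,0]], rotation=[[0,0,0],[0,0,0],[0,0,0],[0,0,0],[0,0,0],[0,0,0],[0,0,0]])

```text
time: 4.85
tool_pos: [0.52, -0.1046, 0.0918]
tcp_rot: [2.988, -0.214, 0.809]
wrist_force: [-0.4, 0.6, 0.6]
width: 0.002
grip_force: 0.0
```

```bash
python3 - <<'E'
from h import *
s=read_state();print(s["tool_pos"],s["q"],s["wrist_force"]);print(w2v(s["tool_pos"]))
c=read_camera("top");i=c["image"][140:262,260:400,::-1]
d=read_camera("side");j=d["image"][150:250,240:400,::-1]
cv2.imwrite("pics/p1.png",np.vstack([cv2.resize(i,(460,300)),cv2.resize(j,(460,288))]))
E
```

```text
[ 0.5200117  -0.10462112  0.09184972] [-0.29503012 -0.15218213  2.42292353  0.21862835  0.35485146  1.23357079] [-0.44812819  0.64036575  0.5847409 ]
[-0.09389764 -0.08589178  0.09184972]
```

View pics/p1.png

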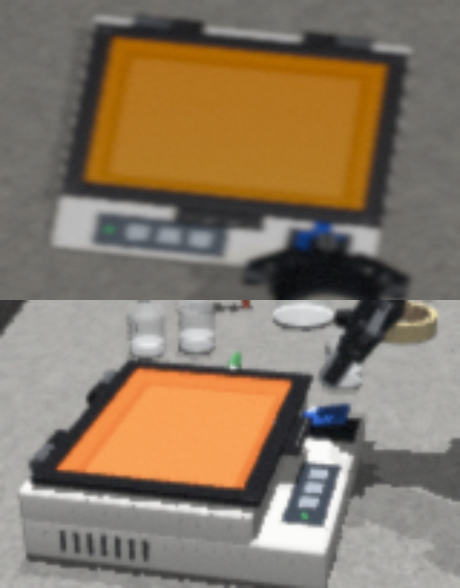

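The pictures show the fingertip directly over the blue paddle (top crop about (325,240)), with the shield still closed. I'll back off 6 mm and press.

Call:
apply_moves(fingers=[0,0,0,0,0,0,0], travel=[[-0.1,0,-0.06],[-0.1,0,0.17],[-0.1,0,0.17],[-0.1,0,0.17],[-0.04,0,0.07],[0,0,0],[0,0,0]], rotation=[[0,0,0],[0,0,0],[0,0,0],[0,0,0],[0,0,0],[0,0,0],[0,0,0]])

```text
time: 5.65
tool_pos: [0.5115, -0.103, 0.0574]
tcp_rot: [2.991, -0.214, 0.805]
wrist_force: [-35.7, 4.1, 48.5]
width: 0.002
grip_force: 24.5
```

```bash
python3 - <<'E'
from h import *
s=read_state();print(s["wrist_force"],s["q"]);print(w2v(s["tool_pos"]))
c=read_camera("top");i=c["image"][140:262,260:400,::-1]
d=read_camera("side");j=d["image"][150:250,240:400,::-1]
cv2.imwrite("pics/p2.png",np.vstack([cv2.resize(i,(460,300)),cv2.resize(j,(460,288))]))
E
```

```text
[-35.70236478   4.1272102   48.48907063] [-0.29833498 -0.09929172  2.46022085  0.29483622  0.27097977  1.15138961]
[-0.10251473 -0.08545645  0.05735737]
```

View pics/p2.png

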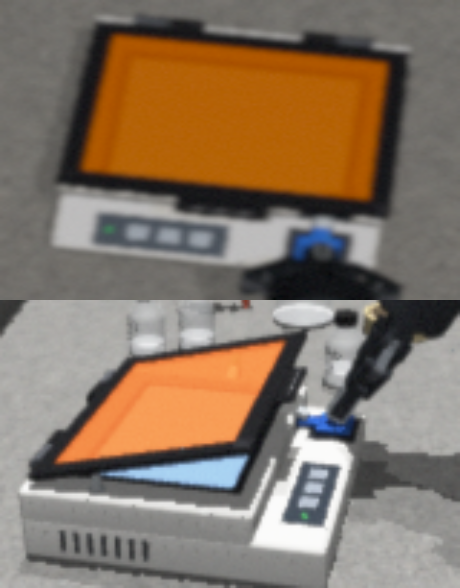

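The side crop shows the shield sprung partly open, with its front edge up and the blue pane visible, while the paddle is level. Now retreat and reorient for the tab.

Call:
apply_moves(fingers=[0,0,0,0,0,0], travel=[[0,0,-0.7],[0,0,-0.9],[0,0,-0.9],[0,-0.8,-0.5],[0,-0.8,0],[0,0,0]], rotation=[[0,0,0],[0,0,0],[0,0,0],[0,0,0],[0,0,0],[0,0,0]])

```text
time: 6.35
tool_pos: [0.449, -0.0083, 0.1853]
tcp_rot: [2.995, -0.203, 0.807]
wrist_force: [-0.1, 1.2, -0.5]
width: -0.0
grip_force: 0.0
```

Call:
apply_moves(fingers=[0,0,0,0,0,0,0,0,0,0,0,0], travel=[[0,0,0],[0,0,0],[0,0,0],[0,0,0],[0,0,0],[0,0,0],[0,0,0],[0,0,0],[0,0,0],[0,0,0],[0,0,0],[0,0,0]], rotation=[[0,0,-1],[0,0,-1],[0,0,-1],[0,0,-1],[0,0,-1],[0,0,-1],[0,0,-1],[0,0,-1],[0,0,-1],[0,0,-1],[0,0,-1],[0,0,-1]])

```text
time: 7.55
tool_pos: [0.4476, -0.0137, 0.1823]
tcp_rot: [2.333, 1.459, 0.559]
wrist_force: [-0.3, -0.8, 0.7]
width: -0.001
grip_force: 0.0
```

Call:
apply_moves(fingers=[0,0,0,0,0,0,0,0], travel=[[0,0,0],[0,0,0],[0,0,0],[0,0,0],[0,0,0],[0,0,0],[0,0,0],[0,0,0]], rotation=[[0,0,-1],[0,0,-1],[0,0,-1],[-1,0,0],[-1,0,0],[-1,0,0],[0,0,0],[0,0,0]])

```text
time: 8.35
tool_pos: [0.4776, -0.0103, 0.2086]
tcp_rot: [1.856, 1.603, 0.667]
wrist_force: [-0.4, -0.6, -1.1]
width: -0.0
grip_force: 0.0
```

```bash
cat >> h.py <<'E'
def rep():
    s=read_state();M=R.from_rotvec(s["tcp_rot"]).as_matrix();RV=R.from_euler("z",VP[2]).as_matrix().T@M
    print("t",s["time"],"F",s["wrist_force"].round(1),"q",s["q"].round(3),"v",w2v(s["tool_pos"]).round(4),"w",s["width"],s["grip_force"]);print(RV.round(3))
    return s
E
python3 -c "
from h import *
rep()"
```

```text
t 8.35 F [-0.4 -0.6 -1.1] q [ 0.013 -0.597  2.571 -0.314  0.396  0.401] v [-0.1493  0.0015  0.2086] w -0.0003896713770340721 0.0
[[ 0.005  0.7    0.715]
 [ 1.     0.001 -0.008]
 [-0.006  0.715 -0.699]]
```

Call:
apply_moves(fingers=[0.54,0.54,0.54,0.54,0.54], travel=[[0,0,0.4],[0,0,0.4],[0,0,0.4],[0,0,0],[0,0,0]], rotation=[[0,0,0],[0,0,0],[0,0,0],[0,0,0],[0,0,0]])

```text
time: 8.85
tool_pos: [0.5199, -0.0173, 0.1666]
tcp_rot: [1.857, 1.602, 0.667]
wrist_force: [0.6, -0.3, 0.3]
width: 0.537
grip_force: 0.0
```

```bash
python3 - <<'E'
from h import *
rep()
C={n:read_camera(n) for n in("side","top")};P={}
for n in C:
    P[n]=tip_of(n,"shield_tab");print(n,[(x["location"],x["p"]) for x in P[n][:2]])
    for a in(0,.2,.24,.28): print(a,proj(C[n],v2w((.125-.216*np.cos(a)+.004*np.sin(a),0,.074+.216*np.sin(a)+.004*np.cos(a)))).round(1),end=" ")
if all(P.values()):
    x,e=tri(C["side"],P["side"][0]["location"],C["top"],P["top"][0]["location"]);print(w2v(x),e)
E
```

```text
t 8.85 F [ 0.6 -0.3  0.3] q [-0.013 -0.394  2.552 -0.49   0.218  0.572] v [-0.1065  0.0005  0.1666] w 0.5368894164892855 0.0
[[ 0.007  0.7    0.715]
 [ 1.    -0.    -0.009]
 [-0.006  0.715 -0.7  ]]
side [([346.6, 180.1], 0.79)]
0 [346.6 195.8] 0.2 [345.  180.4] 0.24 [344.3 177.3] 0.28 [343.4 174.1] top [([324.5, 228.6], 0.66)]
0 [325.9 232.5] 0.2 [326.3 229.2] 0.24 [326.4 228.2] 0.28 [326.6 227. ] [-0.08786561  0.00440672  0.12407779] 0.005482753565379702
```

Call:
apply_moves(fingers=[0.54,0.54,0.54,0.54,0.54,0.54], travel=[[0,0,0.3],[0,0,0.3],[0,0,0.3],[0,-0.03,0.3],[0,0,0.1],[0,0,0]], rotation=[[0.4,0,0],[0.4,0,0],[0,0,0],[0,0,0],[0,0,0],[0,0,0]])

```text
time: 9.65
tool_pos: [0.5637, -0.0232, 0.1201]
tcp_rot: [1.913, 1.651, 0.613]
wrist_force: [-0.5, -0.6, 0.2]
width: 0.54
grip_force: 0.0
```

```bash
python3 - <<'E'
from h import *
rep()
d=read_camera("side");j=d["image"][140:260,240:400,::-1]
cv2.imwrite("pics/p3.png",cv2.resize(j,(640,480)))
E
```

```text
t 9.65 F [-0.5 -0.6  0.2] q [-0.038 -0.172  2.462 -0.507  0.158  0.581] v [-0.0623  0.0009  0.1201] w 0.5404728680244373 0.0
[[ 0.005  0.754  0.657]
 [ 1.    -0.001 -0.008]
 [-0.005  0.657 -0.754]]
```

View pics/p3.png

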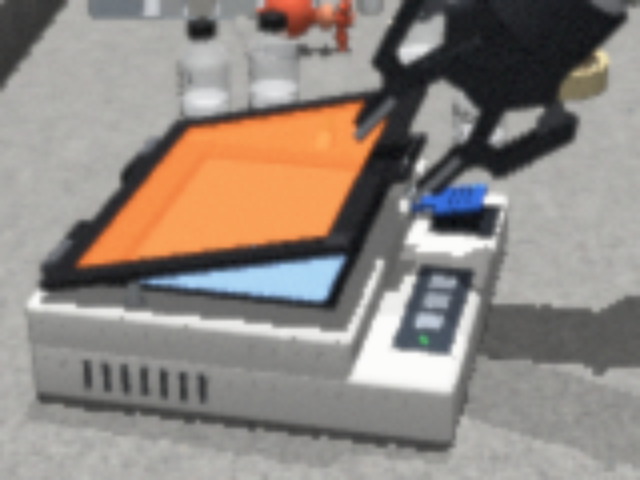

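The side crop shows the upper finger above the shield and the lower one beneath the tab (fingertip about (415,205)). Now the lifting arc.

Call:
apply_moves(fingers=[0.54,0.54,0.54,0.54,0.54,0.54,0.54], travel=[[0,0.22,-0.18],[0,0.21,-0.18],[0,0.25,-0.14],[0,0.24,-0.13],[0,0.27,-0.07],[0,0.27,-0.07],[0,0,0]], rotation=[[0,0,0],[0,0,0],[0,0,0],[0,0,0],[0,0,0],[0,0,0],[0,0,0]])

```text
time: 10.4
tool_pos: [0.5938, -0.0272, 0.1993]
tcp_rot: [1.912, 1.649, 0.615]
wrist_force: [-1.2, -0.7, -0.2]
width: 0.541
grip_force: 0.0
```

```bash
cat >> h.py <<'E'
def tabang(C=None):
    from scipy.optimize import least_squares
    C=C or {n:read_camera(n) for n in("side","top")};out={}
    f=lambda a,n,l:proj(C[n],v2w((.125-.216*np.cos(a)+.004*np.sin(a),0,.074+.216*np.sin(a)+.004*np.cos(a))))-l
    for n in C:
        r=tip_of(n,"shield_tab")
        if r:
            l=np.array(r[0]["location"]);s=least_squares(lambda a:f(a[0],n,l),[.8]);print(n,"tab deg",np.degrees(s.x[0]).round(1),s.fun.round(1),round(r[0]["p"],2))
E
python3 - <<'E'
from h import *
rep();tabang()
E
```

```text
t 10.4 F [-1.2 -0.7 -0.2] q [-0.046 -0.238  2.341 -0.221  0.329  0.284] v [-0.0319  0.0013  0.1993] w 0.5406824692250277 0.04681763268308714
[[ 0.006  0.752  0.659]
 [ 1.    -0.001 -0.007]
 [-0.005  0.659 -0.752]]
side tab deg 30.4 [-1.4  0.8] 0.59
top tab deg 34.1 [1.2 0.2] 0.73
```

Call:
apply_moves(fingers=[0.54,0.54,0.54,0.54,0.54,0,0,0,0,0,0], travel=[[0,0.2,-0.02],[0,0.2,-0.01],[0,0.2,-0.01],[0,0.19,0],[0,0,0],[0,0,0],[0,0,0],[0,0,0],[0,0,0],[0,0,0],[0,0,0]], rotation=[[0,0,0],[0,0,0],[0,0,0],[0,0,0],[0,0,0],[0,0,0],[0,0,0],[0,0,0],[0,0,0],[0,0,0],[0,0,0]], newtons=30)

```text
time: 11.7
tool_pos: [0.6217, -0.0314, 0.2248]
tcp_rot: [1.912, 1.65, 0.614]
wrist_force: [1.2, -1.6, -3.4]
width: 0.079
grip_force: 29.1
```

```bash
python3 - <<'E'
from h import *
rep();tabang()
d=read_camera("side");j=d["image"][90:250,240:440,::-1]
cv2.imwrite("pics/p4.png",cv2.resize(j,(600,480)))
E
```

```text
t 11.7 F [ 1.2 -1.6 -3.4] q [-0.053 -0.206  2.264 -0.183  0.374  0.239] v [-0.0037  0.0011  0.2248] w 0.07903645585872641 29.119479060173035
[[ 0.006  0.753  0.658]
 [ 1.    -0.001 -0.007]
 [-0.005  0.658 -0.753]]
side tab deg 47.3 [ 0.8 -0.9] 0.63
top tab deg 48.2 [0.6 0.1] 0.66
```

View pics/p4.png

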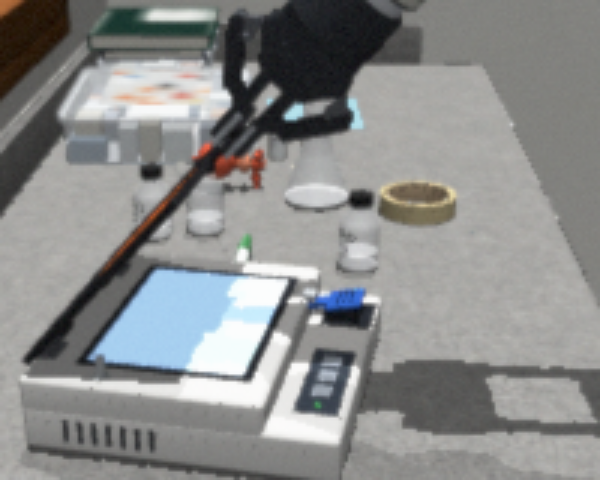

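The side crop shows the fingers closed on the tab at (220,135), aligned with the shield, now about 48.5° open. I'll rotate the last 21.5° about the hinge.

Call:
apply_moves(fingers=[0,0,0,0,0,0,0,0,0,0], travel=[[0,0.185,0.004],[0,0.185,0.004],[0,0.185,0.004],[0,0.185,0.004],[0,0.185,0.004],[0,0.185,0.004],[0,0.185,0.004],[0,0.185,0.004],[0,0,0],[0,0,0]], rotation=[[0.446,0,0],[0.446,0,0],[0.446,0,0],[0.446,0,0],[0.446,0,0],[0.446,0,0],[0.446,0,0],[0.446,0,0],[0,0,0],[0,0,0]])

```text
time: 12.95
tool_pos: [0.6857, -0.0411, 0.2622]
tcp_rot: [2.165, 1.866, 0.32]
wrist_force: [5.3, -3.3, -4.8]
width: 0.073
grip_force: 30.0
```

```bash
python3 - <<'E'
from h import *
s=rep();tabang()
v=w2v(s["tool_pos"])-np.array([.125,0,.074]);print(np.degrees(np.arctan2(v[2],-v[0])),np.hypot(v[0],v[2]))
E
```

```text
t 12.95 F [ 5.3 -3.3 -4.8] q [-0.082  0.059  1.821 -0.035  0.916  0.082] v [0.061  0.0006 0.2622] w 0.07253703496900092 30.027421429404058
[[ 0.006  0.941  0.34 ]
 [ 1.    -0.003 -0.007]
 [-0.006  0.34  -0.941]]
side tab deg 70.5 [ 1.  -2.4] 0.83
top tab deg 68.4 [0.7 0.1] 0.9
71.23142572363962 0.19877659606823941
```

Call:
apply_moves(fingers=[0.12,0.25,0.3,0.3,0.3,0.3,0.3,0.3,0.3], travel=[[0,0,0],[0,0,0],[0,0,0],[0,0,-0.4],[0,0,-0.8],[0,0,-1],[0,-1,0],[0,-1,0],[0,0,0]], rotation=[[0,0,0],[0,0,0],[0,0,0],[0,0,0],[0,0,0],[0,0,0],[1,0,0],[1,0,0],[1,0,0]])

```text
time: 14.05
tool_pos: [0.5452, -0.0191, 0.3347]
tcp_rot: [2.366, 2.04, 0.013]
wrist_force: [0.2, -1.3, -0.4]
width: 0.3
grip_force: 0.0
```

```bash
python3 - <<'E'
from h import *
C={n:read_camera(n) for n in("side","top")}
s=rep();tabang(C)
L={}
for n in C:
    r=tip_of(n,"vial")
    if r: L[n]=r[0]["location"];print(n,L[n],r[0]["p"],atz(C[n],L[n],0))
    r=regions_of(n,"vial")
    if r:
        print(r[0]["bbox"],r[0]["p"])
if len(L)==2: print(tri(C["side"],L["side"],C["top"],L["top"]))
a=C["top"]["image"][245:290,180:235,::-1];b=C["side"]["image"][275:325,365:425,::-1];c=C["side"]["image"][90:250,240:440,::-1]
cv2.imwrite("pics/p5.png",np.hstack([np.vstack([cv2.resize(a,(300,260)),cv2.resize(b,(300,260))]),cv2.resize(c,(480,520))]))
E
```

```text
t 14.15 F [ 0.8 -0.9 -0.5] q [-0.078 -0.033  1.743 -0.007  1.404  0.072] v [-0.073   0.0022  0.3359] w 0.29906824162636103 0.0
[[ 0.006  1.     0.028]
 [ 1.    -0.005 -0.005]
 [-0.005  0.028 -1.   ]]
side tab deg 68.7 [ 0. -0.] 0.58
top tab deg 69.0 [-0.3 -0. ] 0.87
side [391.9, 312.9] 0.94 [0.4439427  0.30991785 0.        ]
[245.5, 110.8, 62.6, 102.2] 0.69
top [205.1, 270.0] 0.69 [0.43852603 0.3191961  0.        ]
(array([0.44180572, 0.3171435 , 0.00647328]), np.float64(0.006585821715740328))
```

View pics/p5.png

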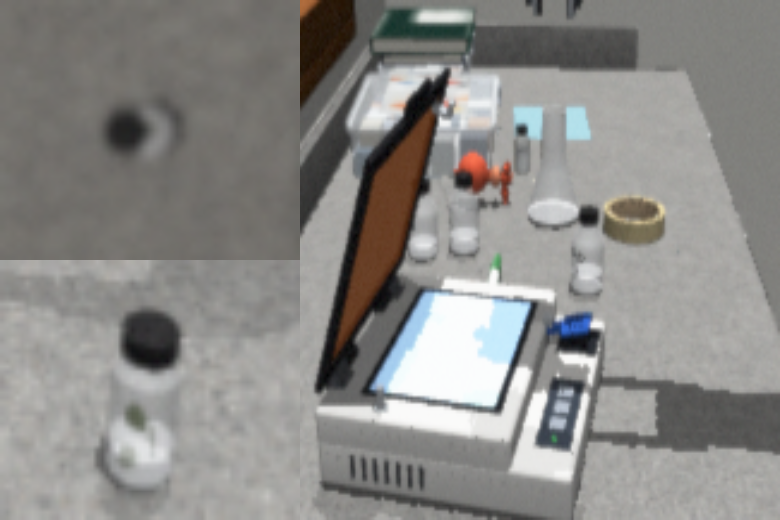

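The crops show the vial's cap centre at top px (202.9,267.5) and side px (395.2,287.5), upright with the green leaf. The shield stands open at about 70°. Next I work out the vial position.

```bash
python3 - <<'E'
from h import *
C={n:read_camera(n) for n in("side","top")}
print(atz(C["top"],(202.9,267.5),.064),atz(C["side"],(395.2,286.5),.064),tri(C["top"],(202.9,267.5),C["side"],(395.2,287)))
for n in C:
  for p in [(.441,.313),(.443,.316)]: print(n,proj(C[n],(*p,.064)).round(1),proj(C[n],(*p,0)).round(1))
def dark(im,x0,x1,y0,y1,off):
    g=im[y0:y1,x0:x1].max(2);m=g<55;ys,xs=np.nonzero(m);return xs.mean()+x0,ys.mean()+y0,m.sum()
print(dark(C["top"]["image"],196,215,260,276,0),dark(C["side"]["image"],385,405,282,299,0))
E
```

```text
[0.44534558 0.30954329 0.064     ] [0.44333689 0.31227937 0.064     ] (array([0.44415301, 0.31037082, 0.0614114 ]), np.float64(0.0024236957877572097))
side [396.6 286.8] [393.7 314.2]
side [395.6 287.9] [392.7 315.3]
top [201.6 269.1] [207.3 269.1]
top [200.5 268.4] [206.2 268.4]
(np.float64(202.5), np.float64(267.2142857142857), np.int64(28)) (np.float64(394.64), np.float64(290.50666666666666), np.int64(75))
```

```bash
python3 - <<'E'
from h import *
s=read_state();s=dict(s);s["tcp_rot"]=(R.from_rotvec(s["tcp_rot"])*R.from_rotvec([np.radians(1.6),0,0])).as_rotvec()
print(R.from_rotvec(s["tcp_rot"]).as_matrix().round(3));print(go((.444,.311,.2),s))
E
```

```text
[[ 0.148  0.989  0.002]
 [ 0.989 -0.148 -0.005]
 [-0.005  0.003 -1.   ]]
[ 6.24660304 -3.14822853  2.70927651]
```

Call:
apply_moves(fingers=[0.75,0.75,0.75,0.75,0.75,0.75,0.75,0.75,0.75,0.75,0.75,0.75], travel=[[0,0,0],[0.6,-0.3,0],[0.6,-0.3,0],[0.6,-0.3,0.3],[0.6,-0.3,0.3],[0.6,-0.3,0.3],[0.6,-0.3,0.3],[0.6,-0.3,0.3],[0.6,-0.3,0.4],[0.6,-0.3,0.4],[0.85,-0.45,0.4],[0,0,0]], rotation=[[0.27,0,0],[0,0,0],[0,0,0],[0,0,0],[0,0,0],[0,0,0],[0,0,0],[0,0,0],[0,0,0],[0,0,0],[0,0,0],[0,0,0]])

```text
time: 15.75
tool_pos: [0.4407, 0.3125, 0.1976]
tcp_rot: [2.375, 2.055, -0.014]
wrist_force: [0.4, -0.5, -0.7]
width: 0.748
grip_force: 0.0
```

```bash
python3 - <<'E'
from h import *
s=rep();print(s["tool_pos"],go((.444,.311,.08)))
C={n:read_camera(n) for n in("side","top")};tabang(C)
i=C["side"]["image"]
m=R.from_rotvec(s["tcp_rot"]).as_matrix()
cv2.imwrite("pics/p6.png",cv2.resize(i[170:340,300:500,::-1],(640,544)))
E
```

```text
t 15.75 F [ 0.4 -0.5 -0.7] q [ 0.572  0.039  1.925 -0.002  1.186  0.717] v [-0.2319  0.3156  0.1976] w 0.7478794018460786 0.0
[[ 0.001  1.    -0.005]
 [ 1.    -0.001 -0.007]
 [-0.007 -0.005 -1.   ]]
[0.4406609  0.31250052 0.19759413] [-0.00310761  0.0817239   2.35160029]
side tab deg 71.3 [ 1.  -2.7] 0.84
top tab deg 68.9 [4.  0.5] 0.67
```

Call:
apply_moves(fingers=[0.75,0.75,0.75,0.75,0.75,0.75,0.75,0.2,0.2,0.2,0.2,0.2], travel=[[0,0.08,0.5],[0,0,0.6],[0,0,0.6],[0,0,0.6],[0,0,0.6],[0,0,0.6],[0,0,0],[0,0,0],[0,0,0],[0,0,0],[0,0,0],[0,0,0]], rotation=[[0,0,0],[0,0,0],[0,0,0],[0,0,0],[0,0,0],[0,0,0],[0,0,0],[0,0,0],[0,0,0],[0,0,0],[0,0,0],[0,0,0]], newtons=25)

```text
time: 17.15
tool_pos: [0.4498, 0.309, 0.0283]
tcp_rot: [2.376, 2.047, 0.001]
wrist_force: [-1.4, -0.9, 6.5]
width: 0.3
grip_force: 24.0
```

```bash
python3 - <<'E'
from h import *
s=rep();print(s["tool_pos"],s["wrist_force"])
i=read_camera("side")["image"]
cv2.imwrite("pics/p6.png",cv2.resize(i[170:340,300:500,::-1],(640,544)))
E
```

```text
t 17.15 F [-1.4 -0.9  6.5] q [ 0.559  0.235  2.054 -0.006  0.851  0.712] v [-0.2224  0.3134  0.0283] w 0.3000681130023304 24.0101221203804
[[ 0.005  1.     0.004]
 [ 1.    -0.005 -0.003]
 [-0.002  0.004 -1.   ]]
[0.44977135 0.30896194 0.02830034] [-1.37512063 -0.92249448  6.48149985]
```

View pics/p6.png

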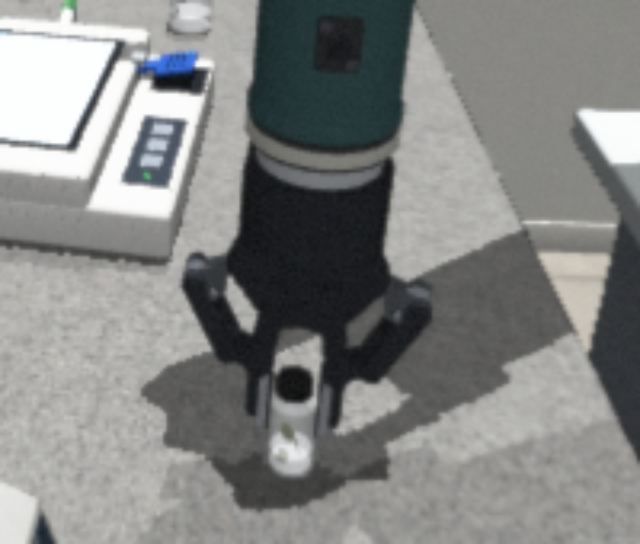

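The side crop shows the vial upright between the pads at about (292,420), held by its upper body. I'll lift it a little and check.

Call:
apply_moves(fingers=[0.2,0.2,0.2,0.2,0.2,0.2,0.2,0.2], travel=[[0,0,-0.2],[0,0,-0.4],[0,0,-0.6],[0,0,-0.8],[0,0,-0.8],[0,0,-0.8],[0,0,0],[0,0,0]], rotation=[[0,0,0],[0,0,0],[0,0,0],[0,0,0],[0,0,0],[0,0,0],[0,0,0],[0,0,0]])

```text
time: 18.0
tool_pos: [0.449, 0.3095, 0.2084]
tcp_rot: [2.376, 2.047, 0.002]
wrist_force: [-0.1, 0.3, -0.5]
width: 0.3
grip_force: 24.4
```

```bash
python3 - <<'E'
from h import *
s=rep();print(s["tool_pos"],go(v2w((-.005,0,.2))))
E
```

```text
t 18.0 F [-0.1  0.3 -0.5] q [ 0.561  0.034  1.91  -0.005  1.196  0.711] v [-0.2233  0.3138  0.2084] w 0.2999197297459221 24.437355995178223
[[ 0.005  1.     0.005]
 [ 1.    -0.005 -0.002]
 [-0.002  0.005 -1.   ]]
[0.44898387 0.30945421 0.20836307] [-6.25240276  4.39805744  0.20074141]
```

Call:
apply_moves(fingers=[0.2,0.2,0.2,0.2,0.2,0.2,0.2,0.2,0.2,0.2,0.2,0.2], travel=[[-0.3,0.2,0],[-0.6,0.42,0],[-0.7,0.49,0],[-0.7,0.49,0],[-0.7,0.49,0],[-0.7,0.49,0],[-0.7,0.49,0],[-0.7,0.49,0],[-0.6,0.42,0],[-0.4,0.28,0.1],[-0.15,0.14,0.1],[0,0,0]], rotation=[[0,0,0],[0,0,0],[0,0,0],[0,0,0],[0,0,0],[0,0,0],[0,0,0],[0,0,0],[0,0,0],[0,0,0],[0,0,0],[0,0,0]])

```text
time: 19.2
tool_pos: [0.6182, -0.0335, 0.1953]
tcp_rot: [2.381, 2.048, -0.009]
wrist_force: [-0.7, 0.9, -0.7]
width: 0.302
grip_force: 24.8
```

```bash
python3 - <<'E'
from h import *
s=rep();print(s["tool_pos"],go(v2w((-.005,0,.102))))
C={n:read_camera(n) for n in("side","top")};tabang(C)
for n in C: print(n,[(x["location"],x["p"]) for x in tip_of(n,"pane")[:1]])
r=tip_of("side","vial");print(r[0]["location"],r[0]["p"],proj(C["side"],s["tool_pos"]-np.array([0,0,.0283])))
cv2.imwrite("pics/p7.png",cv2.resize(C["side"]["image"][60:250,230:430,::-1],(632,600)))
E
```

```text
t 19.2 F [-0.7  0.9 -0.7] q [-0.092  0.186  1.766 -0.005  1.193  0.061] v [-0.0068 -0.0015  0.1953] w 0.3019391378396393 24.751020669937134
[[ 0.007  1.    -0.003]
 [ 1.    -0.007 -0.005]
 [-0.005 -0.003 -1.   ]]
[ 0.61824507 -0.03352633  0.19530717] [0.04005834 0.04153259 1.86584716]
side tab deg 68.8 [ 1.4 -3.3] 0.74
side [([307.0, 193.2], 0.82)]
top [([332.3, 191.9], 0.71)]
[315.1, 162.7] 0.8 [314.42596376 160.6793772 ]
```

View pics/p7.png

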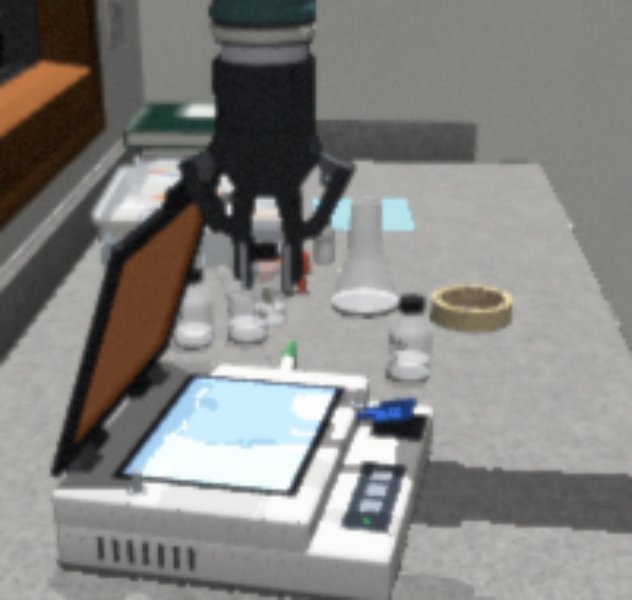

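The side crop shows the vial hanging upright in the gripper above the pane, with the left knuckle at (190,190) close to the shield's tab. I'll shift back 11 mm before descending.

Call:
apply_moves(fingers=[0.2,0.2,0.2,0.2,0.2,0.2,0.2,0.2,0.2], travel=[[0.02,-0.12,0],[0.02,-0.1,0],[0,0,0.4],[0,0,0.5],[0,0,0.5],[0,0,0.3],[0,0,0.15],[0,0,0],[0,0,0]], rotation=[[0,0,0],[0,0,0],[0,0,0],[0,0,0],[0,0,0],[0,0,0],[0,0,0],[0,0,0],[0,0,0]])

```text
time: 20.45
tool_pos: [0.6096, -0.0298, 0.1062]
tcp_rot: [2.376, 2.047, -0.003]
wrist_force: [1.2, 0.4, -0.5]
width: 0.306
grip_force: 24.8
```

```bash
python3 - <<'E'
from h import *
s=rep()
E
```

```text
t 20.45 F [ 1.2  0.4 -0.5] q [-0.087  0.247  1.868 -0.006  1.024  0.065] v [-0.0159  0.001   0.1062] w 0.30638658252192474 24.770037531852722
[[ 0.006  1.     0.003]
 [ 1.    -0.006 -0.005]
 [-0.005  0.003 -1.   ]]
```

Lower until contact in small steps.

Call:
apply_moves(fingers=[0.2,0.2,0.2,0.2], travel=[[0,0,0.06],[0,0,0.04],[0,0,0.02],[0,0,0]], rotation=[[0,0,0],[0,0,0],[0,0,0],[0,0,0]])

```text
time: 20.85
tool_pos: [0.6091, -0.0298, 0.0995]
tcp_rot: [2.377, 2.047, -0.004]
wrist_force: [-0.1, -0.6, 0.6]
width: 0.301
grip_force: 24.6
```

Call:
apply_moves(fingers=[0.2,0.2], travel=[[0,0,0.02],[0,0,0]], rotation=[[0,0,0],[0,0,0]])

```text
time: 21.05
tool_pos: [0.6092, -0.0298, 0.0994]
tcp_rot: [2.377, 2.047, -0.004]
wrist_force: [-2.2, 0.1, 6.0]
width: 0.3
grip_force: 25.4
```

Call:
apply_moves(fingers=[0.34,0.4,0.5,0.55,0.55,0.55,0.55,0.55,0.55,0.55,0.55,0.55], travel=[[0,0,0],[0,0,0],[0,0,0],[0,0,0],[0,0,-0.3],[0,0,-0.6],[0,0,-0.8],[0,-0.2,-0.8],[0,-0.6,-0.8],[0,-0.8,-0.4],[0,-0.8,0],[0,0,0]], rotation=[[0,0,0],[0,0,0],[0,0,0],[0,0,0],[0,0,0],[0,0,0],[0,0,0],[0,0,0],[0,0,0],[0,0,0],[0,0,0],[0,0,0]])

```text
time: 22.25
tool_pos: [0.4864, -0.0104, 0.285]
tcp_rot: [2.376, 2.048, -0.004]
wrist_force: [-0.1, 0.3, -0.5]
width: 0.548
grip_force: 0.0
```

```bash
python3 - <<'E'
from h import *
rep();C={n:read_camera(n) for n in("side","top")};tabang(C)
for n in C:
    r=tip_of(n,"vial");print(n,[(x["location"],x["p"]) for x in r[:2]],w2v(atz(C[n],r[0]["location"],.071)) if r else "")
for t in("bottle","flask","marker"):print(t,[tip_of(n,t)[:1] for n in C])
a=C["top"]["image"][120:270,250:450,::-1];b=C["side"]["image"][90:250,240:440,::-1]
cv2.imwrite("pics/p8.png",np.hstack([cv2.resize(a,(400,300)),cv2.resize(b,(400,320))[:300]]))
E
```

```text
t 22.25 F [-0.1  0.3 -0.5] q [-0.069 -0.13   1.924 -0.005  1.346  0.08 ] v [-0.1406  0.0026  0.285 ] w 0.5481896316504087 0.0
[[ 0.005  1.     0.002]
 [ 1.    -0.005 -0.005]
 [-0.005  0.002 -1.   ]]
side tab deg 69.4 [ 0.6 -1.4] 0.86
top tab deg 69.6 [3.4 0.4] 0.81
side [([322.2, 197.9], 0.79), ([289.1, 116.9], 0.47)] [-0.0292569   0.01104454  0.071     ]
top [([324.8, 203.9], 0.44)] [-0.01509479  0.01282096  0.071     ]
bottle [[{'location': [356.8, 178.1], 'p': 0.64}], [{'location': [433.1, 245.9], 'p': 0.55}]]
flask [[{'location': [262.6, 302.2], 'p': 0.82}], [{'location': [217.0, 183.1], 'p': 0.68}]]
marker [[{'location': [318.3, 180.1], 'p': 0.52}], [{'location': [427.6, 201.5], 'p': 0.69}]]
```

View pics/p8.png

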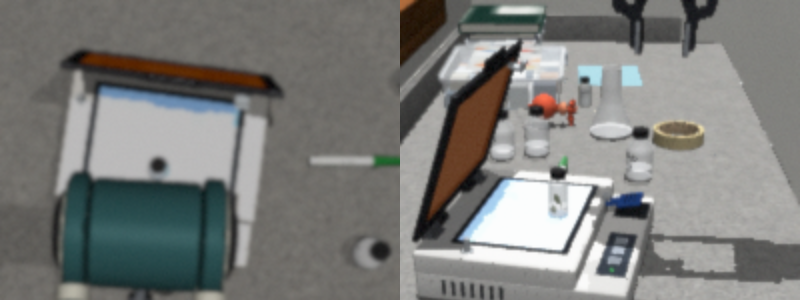

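The pictures show the vial upright on the pane (side crop about (557,195)), the shield at about 70°, and the marker and bottle where they were.

```bash
python3 -c "
from workcell import *
print(finish_job())"
```

```text
the job is handed in; nothing more can be done
None
```

The job is handed in at 22 s of the 58 s: I pressed the paddle fully and the shield sprang free, raised the shield to about 70° (cameras read 69–70°), and stood the vial upright on the lit pane; the bottle, flask and marker show no movement in the final pictures.

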